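Snap the plug face into a power-adapter housing with a hand pusher

ROBOT

A 6-joint arm with a two-finger parallel gripper is mounted at the origin on the work surface. World frame = base frame: x ahead of the robot, y to its left, z up, the work surface at z = 0. Lengths are in m, angles in rad, forces in N, time in s.
With the tool pointing down it reaches from about 0.325 to 0.775 m from the base axis. Payload 5.5 kg.
Tool frame: the origin (TCP) lies midway between the tips of the shut fingers; the grasp point (between the pads) lies 19 mm behind it; z points along the fingers, y is the line along which they close (so a half turn about z gives the same grasp; the last joint's range is limited). The gripper opens to 85 mm and grips with 20 to 120 N. Pads are 22 mm wide; open, the fingers measure 114 mm over their backs; the gripper's body (76 mm by 85 mm) begins 54 mm behind the grasp point. The pads swing forward as they close: fully open they stand 13 mm farther back than shut.
Start: joints at [1.193, 0.091, 1.231, -0, 1.82, -0.057], TCP at [0.189, 0.569, 0.231] pointing down, gripper open.
Joint ranges: [-2.87, 2.87], [-0.86, 2.18], [0.17, 2.46], [-1.51, 4.65], [0.06, 2.69], [-2.65, 2.65]. Speed limits (rad/s): [2.57, 2.57, 3.01, 3.14, 3.14, 3.14].

INTERFACE

Orientations are given as a 3x3 rotation matrix whose columns are the frame's x, y, z axes.
In Python, from rig import bot, vision gives the robot as it stands. The module is installed in compiled form; this text tells all that it offers.
- The arm moves only by the tool arm_command, never from a script. Its argument "plan" is a list of rows, each an object of numbers: "rx", "ry", "rz": the turn, a rotation vector about the tool's x, y, z in rad; "x", "y", "z": the shift along the tool's x, y, z in mm; "gripper": the closure, from 0 (fully open) to 1 (shut). A call has 1 to 8 rows; each row shifts and turns the commanded pose from where the row before left it, along the tool's axes as they then stand; what a row does not reach is not made up. A row lasts 1/10 s, in which the tool goes at most 50 mm and 8.59 degrees, less where a joint would pass 70% of its speed; a pose out of reach is approached as far as the arm can. A call with a gripper value outside its range is refused whole. The fingers move at their own pace and stop on an object; "squeeze" is the grip in N (left out, the last holds). Time passes only in rows, so rows that do not move let the fingers close. It gives the time, the measured TCP pose, the force, the opening and the grip force at its end, in the units of the state.
- bot.observe(): the state, without advancing time (a new reading comes with each control period).
- vision.grab_frame(name): name is "scene" or "top"; returns a dict with "pixels" (480x640x3 uint8, blue, green, red), "depth" (480x640 float32, m along the optical axis (not along the pixel's ray), 0 where there is no reading), "fov_y" (degrees; the focal length in pixels is half the picture's height over the tangent of half this angle, whatever the lens; pixels are square), "cx", "cy" (the principal point, pixels), "xyz" and "rotation" of the camera in the world. Camera axes: x right, y up, looking along -z (the intrinsics and any distortion apply to the point x, -y, -z); pixel columns grow to the right and rows downward; lengths in m; the calibration is good to about 2 mm. A picture is of the moment at which its call begins.
- bot.sign_off(): hands the job in; it is judged then, once.
The state is a dict: "time": time; "joints": joint angles; "joint_vel": joint speeds; "tau": joint torques, N m; "tcp_pos": TCP position; "tool_rot": TCP orientation; "contact_force": force on the tool from outside, world axes, zero at the start; "moment": the same for the moment, N m; "finger_gap": opening from 0.0 (shut) to 1.0 (fully open); "grasp_force": force on a finger pad.
Only numpy, scipy, OpenCV 4.12 (cv2) and the standard library are available. Lean on these libraries where they do the work, as an engineer would, in place of code of your own. Each camera call takes 0.05 s, during which the arm holds its last target. There are 200 camera calls.

TASK

Fit the plug face with the two round pins into the open recess of the adapter housing in the sprung nest: lay it loosely in the recess and let go, then take the hollow-footed hand pusher, set it over the pins and press straight down until both catches have snapped and the face is fully home and flush. Press no harder than the snap needs: do not drive the nest down onto its hard stops. Finally stand the pusher upright on the bench clear of the jig, and leave the blade-type face and the finished adapters where they are.

Things in the scene. Friction and masses are not known exactly. Their poses are not given: they have to be found in the camera images.
- plug_face: Grey plastic plug face, lying pins up on the chipboard pad. Body 44 mm along its x, 52 mm along its y, 14 mm thick, a bevelled snap ridge along the foot of each y side. Half a turn makes no difference. 40 g. Origin: centre of the underside; z up. Told from the other face on the pad by its round pins.
- face (a point): Centre of the plug face's flat top, 14 mm above its underside; axes as its body's. On it stands a boss 24 mm (x) by 12 mm (y), 9 mm high, to grip it by across either width; on the boss two round pins 4 mm thick, 19 mm long, 18.6 mm apart along x (tips 28 mm above this point).
- recess (a point): Centre of the recess's mouth, level with the black adapter housing's top, 76 mm above the bench when nothing presses; z up, x along the housing. Recess 47.5 mm (x) by 55 mm (y), 14 mm deep, square edges; housing 66 mm wide in y, from x = -34 to +62 mm. The plug face goes in pins up, its x along this x, either way round; home, its top is level with this point.
- catch (a point): Nose of one of the two spring catches, which stick 4 mm out of the recess's y walls, 8 mm below the mouth. A face laid in loosely rests on them, its top about 6 mm above the mouth. A push of about 13 to 18 N takes its ridges past them; they snap over, the push-back drops for a moment, and the face lies on the recess floor.
- nest (a joint): How far the chipboard nest plate with the housing is pushed down (m): 0 at rest, 0.012 on its hard stops, met at about 30 N. It floats on soft springs, starts to give at a few N and yields many mm under a firm push, so pressing only to the height of the recess at rest does not snap the face in. Let go, it rises again.
- jig: Aluminium base plate under the nest, 150 by 112 by 10 mm, fixed to the bench, its middle 14 mm in +x of its origin; the nest plate of the same outline floats 24 mm above the bench, 14 mm thick. Origin on the bench below the recess's centre; axes as the recess's.
- pusher: Hand pusher standing upright: round aluminium foot 38 mm across, 38 mm high, its top a flat shoulder round a black handle 26 mm across and 46 mm long (84 mm in all). Hollow from below: a bore 30 mm wide, 32 mm deep passes over boss and pins; its 4 mm rim presses on the face's flat. The fingertips can bear on the shoulder. Origin: centre of the underside; z up. 160 g.
- blade_face: A second plug face of the same body and boss, but with two flat blades 6.5 mm wide, 16 mm long, 13 mm apart; lies on the same pad. Not to be moved. Origin: centre of the underside.
- adapter_a: Finished black adapter with a grey plug face, 96 by 66 by 46 mm, pins on top, loose on the bench; leave it. Origin: on the bench below its pins; the box reaches from x = -34 to +62 mm.
- adapter_b: Another finished adapter like adapter_a; leave it.
- pad: Chipboard pad 110 by 180 by 12 mm, fixed to the bench; both plug faces lie on it. Origin: centre of its underside.
There are look-alikes about, which are no part of the job. Of the things that look like the pusher, the middle-sized one is meant.

How it is judged:
On the way, in this order (a step that is already met when the one before it is completed fails the run):
1. the plug face lies loosely in the recess on its catches, 3 to 10 mm proud, and is let go (z of face in the frame of recess between 0.003 and 0.01 m and horizontal distance between face and recess below 0.005 m and contact force between the fingers and plug_face below 0.05 N and angle between plug_face's own z axis and vertical below 0.15 rad), for 0.2 s.
2. the pusher, not the fingers, has pressed it home: flush to 1.5 mm with the pusher bearing on it (z of face in the frame of recess below 0.0015 m and horizontal distance between face and recess below 0.004 m and contact force between pusher and plug_face above 2 N and contact force between the fingers and plug_face below 0.05 N), for 0.05 s.
At the end, for the whole second after the job is handed in: The plug face sits in the recess pins up, its top within 1.5 mm of the housing's top (2 mm below at most), within 4 mm of centre, level to 0.04 rad and square to 0.15 rad; the pusher stands upright (0.1 rad) and still on the bench, touching no part of the jig; nothing is held (z of face in the frame of recess between -0.002 and 0.0015 m and horizontal distance between face and recess below 0.004 m and angle between the z axis of plug_face and the z axis of recess, either way round below 0.04 rad and angle between the x axis of plug_face and the x axis of recess, either way round below 0.15 rad and angle between pusher's own z axis and vertical below 0.1 rad and height (world z) of pusher below 0.016 m and contact force between pusher and jig below 0.05 N and linear speed of each of pusher, plug_face below 0.02 m/s).
It fails at once if the nest is driven down onto its hard stops (more than 11.5 mm) (value of joint nest above 0.0115 m).
It fails at once if the blade-type face or a finished adapter is shifted by more than 20 mm (distance of any of blade_face, adapter_a, adapter_b from where it was at the start of the episode above 0.02 m).
It also fails if it takes over 61 s, if anything falls off the work surface, if the arm or the gripper's body presses on something with over 40 N, if the wrist force passes 120 N, or if a joint passes its speed limit or range.

## Working session

There is one attempt and no reset: what is moved stays moved. The work goes in short steps, Python scripts to look and compute and a tool call to move; the robot and the scene stay as the last step left them, time stands still between calls to the robot, and variables do not carry over. Pictures are saved under pics/ and viewed, at most 10 in all, crops included, and the job is handed in when it is done.

Besides the shell and the picture viewer there is one more tool, called as a command line: name --argument value ..., lists and objects as JSON in quotes. arm_command: Moves the arm, as the interface text tells. Its arguments: {"type":"object","properties":{"plan":{"type":"array"},"squeeze":{"type":"number"}},"required":["plan"]}

```bash
mkdir -p pics
cat > h.py <<'E'
import numpy as np, cv2
from rig import bot, vision
def grab(n):
    f=vision.grab_frame(n); np.savez(f'{n}.npz',**{k:np.array(v) for k,v in f.items()}); return f
def load(n): return dict(np.load(f'{n}.npz',allow_pickle=True))
def world(f):
    d=f['depth']; F=240/np.tan(np.radians(float(f['fov_y']))/2)
    v,u=np.mgrid[0:480,0:640]
    p=np.stack([(u-f['cx'])*d/F,-(v-f['cy'])*d/F,-d],-1)
    w=p@np.array(f['rotation']).T+f['xyz']; w[d==0]=np.nan; return w
E
python3 - <<'E'
from h import *
for n in('scene','top'):
    f=grab(n); cv2.imwrite(f'pics/{n}0.png',f['pixels']); print(n,[ (k,np.round(f[k],4).tolist()) for k in f if k not in('pixels','depth')])
s=bot.observe(); print({k:np.round(v,3).tolist() for k,v in s.items()})
E
```

```text
scene [('fov_y', 49.986), ('cx', 319.2915), ('cy', 244.7859), ('xyz', [0.8708, 0.5597, 1.0846]), ('rotation', [[-0.8675, -0.4203, 0.2659], [0.4973, -0.7255, 0.4758], [-0.0071, 0.545, 0.8384]])]
top [('fov_y', 53.7758), ('cx', 316.4462), ('cy', 238.4052), ('xyz', [0.4432, -0.011, 1.2513]), ('rotation', [[-0.0042, 0.995, -0.0994], [-1.0, -0.0042, 0.0004], [0.0, 0.0994, 0.995]])]
{'time': 0.1, 'joints': [1.193, 0.092, 1.232, 0.0, 1.82, -0.057], 'joint_vel': [0.0, -0.001, -0.002, -0.001, 0.001, 0.001], 'tau': [0.003, -46.021, -41.922, 0.0, 0.01, -0.0], 'tcp_pos': [0.189, 0.569, 0.23], 'tool_rot': [[-0.949, 0.315, -0.001], [0.315, 0.949, -0.002], [0.0, -0.002, -1.0]], 'contact_force': [0.417, -0.288, -0.36], 'moment': [0.028, -0.01, -0.01], 'grasp_force': 0.0, 'finger_gap': 0.999}
```

View pics/scene0.png

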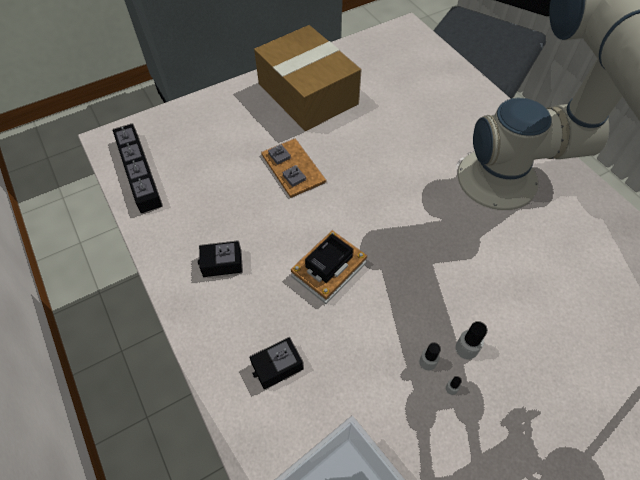

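View pics/top0.png

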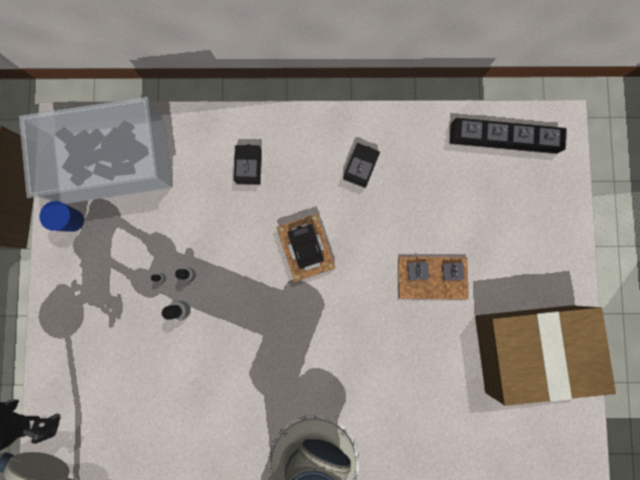

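The scene shows the jig at (330,262), the pad with two faces at (280,154) and (294,177), and three pushers: large (474,338), middle (431,354), small (455,385). In the top view, the pad is at (433,277), the jig at (305,245) and the middle pusher at about (183,274).

Run:
```python
from h import *
S=load('scene');T=load('top')
def c(f,u,v,w,h): return cv2.resize(f['pixels'][v:v+h,u:u+w],(400,300),interpolation=cv2.INTER_CUBIC)
m=np.vstack([np.hstack([c(S,255,135,80,60),c(T,395,250,80,60)]),np.hstack([c(S,285,228,88,66),c(T,265,208,80,60)])])
cv2.imwrite('pics/crop1.png',m)
for n,f in(('scene',S),('top',T)):
    w=world(f); print(n)
    # pushers : points above bench
    for lo,hi in((.045,.075),(.078,.095),(.1,.16)):
        m=((w[...,2]>lo)&(w[...,2]<hi)&(w[...,0]>.2)&(w[...,0]<.5)&(w[...,1]>.2)&(w[...,1]<.5)).astype(np.uint8)
        k,l,st,ce=cv2.connectedComponentsWithStats(m)
        for i in range(1,k):
            if st[i,4]>8: print(lo,st[i],np.nanmean(w[l==i],0).round(4),np.nanmax(w[l==i],0).round(4))
```

```text
scene
0.045 [460 329  24  23 262] [0.3914 0.3501 0.0548] [0.4066 0.3704 0.075 ]
0.045 [425 348  14  12  70] [0.4827 0.3324 0.0603] [0.4883 0.3408 0.073 ]
0.045 [452 376  10  11  79] [0.4675 0.401  0.0561] [0.4746 0.4085 0.063 ]
0.078 [467 330  17  13  67] [0.3927 0.3515 0.0862] [0.3995 0.3628 0.0948]
0.078 [428 342  13  13 126] [0.4756 0.3284 0.0839] [0.4875 0.3406 0.0896]
0.1 [470 321  18  18 235] [0.3838 0.3465 0.1107] [0.3998 0.3622 0.1174]
top
0.045 [183 269   7  11  35] [0.4751 0.3159 0.0593] [0.4868 0.3257 0.074 ]
0.045 [151 274   8   8  46] [0.4653 0.3965 0.0567] [0.4743 0.4049 0.0634]
0.045 [168 301  19  21 163] [0.3828 0.3337 0.0536] [0.4063 0.3616 0.0749]
0.078 [175 269  11  10  85] [0.4741 0.3251 0.084 ] [0.4857 0.3379 0.0912]
0.078 [171 305   8  14  27] [0.3852 0.3319 0.0863] [0.3979 0.3436 0.0948]
0.1 [161 306  16  14 175] [0.3814 0.3416 0.1105] [0.3965 0.361  0.1163]
```

View pics/crop1.png

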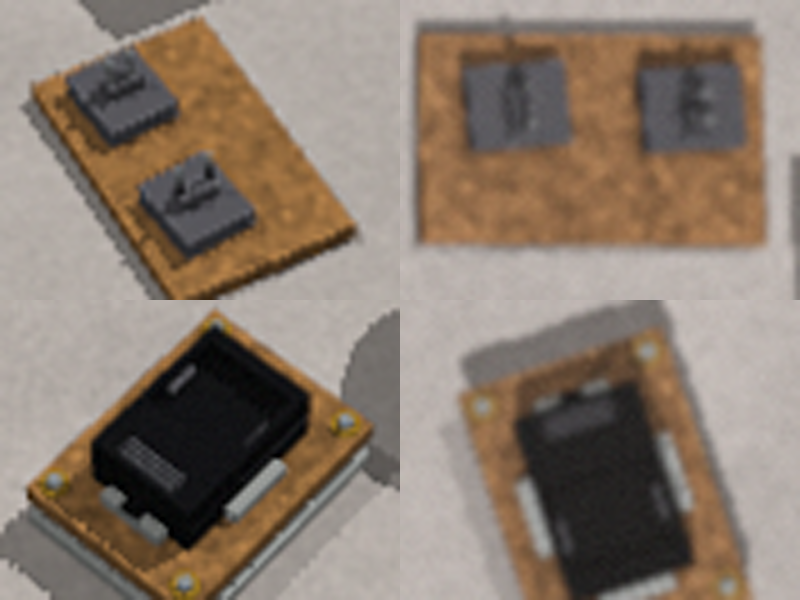

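The lower-left crop shows the recess at the square end of the housing. The pins are too small to tell apart at this scale, so I'll enlarge the faces and fit outlines from depth.

```bash
cat > fit.py <<'E'
from h import *
def rect(w,lo,hi,box,minn=30):
    x0,x1,y0,y1=box
    m=((w[...,2]>lo)&(w[...,2]<hi)&(w[...,0]>x0)&(w[...,0]<x1)&(w[...,1]>y0)&(w[...,1]<y1)).astype(np.uint8)
    k,l,st,_=cv2.connectedComponentsWithStats(m)
    for i in range(1,k):
        if st[i,4]>minn:
            p=w[l==i]; r=cv2.minAreaRect((p[:,:2]*1000).astype(np.float32))
            print((lo,hi),'px',st[i],'mean',p.mean(0).round(4),'rect mm',np.round(r[0],1),np.round(r[1],1),round(r[2],1))
E
python3 - <<'E'
from fit import *
S=load('scene');T=load('top')
def c(f,u,v,w,h): return cv2.resize(f['pixels'][v:v+h,u:u+w],(400,300),interpolation=cv2.INTER_LANCZOS4)
m=np.vstack([np.hstack([c(S,264,140,32,24),c(S,278,162,32,24)]),np.hstack([c(T,402,257,32,24),c(T,438,257,32,24)])])
m=np.clip(m.astype(float)*1.6,0,255).astype(np.uint8)
cv2.imwrite('pics/crop2.png',m)
for n,f in(('scene',S),('top',T)):
    w=world(f); print(n)
    u,v=(291,170) if n=='scene' else (418,270)
    print(w[v,u],w[245,305] if n=='top' else w[262,330])
    b=(.35,.65,-.45,-.1)
    rect(w,.020,.031,b); rect(w,.038,.065,b,3)
    b=(.35,.65,-.08,.15)
    rect(w,.068,.085,b); rect(w,.030,.046,b); rect(w,.056,.066,b)
E
```

```text
scene
[ 0.48939417 -0.2713458   0.04810972] [0.55345028 0.04089562 0.07696865]
(0.02, 0.031) px [268 144  23  19 181] mean [ 0.4822 -0.3573  0.026 ] rect mm [ 479.7 -363.1] [44.8 57.7] 4.2
(0.02, 0.031) px [283 168  23  17 194] mean [ 0.4849 -0.2662  0.0262] rect mm [ 482.  -272.2] [44.3 55.4] 5.9
(0.038, 0.065) px [299 110  11  12  70] mean [ 0.3629 -0.4284  0.052 ] rect mm [ 365.1 -430.8] [15.5 35.7] 32.6
(0.038, 0.065) px [280 145   2   6   9] mean [ 0.4744 -0.3612  0.0458] rect mm [ 474.3 -360.9] [7.8 3.7] 60.9
(0.038, 0.065) px [276 146   2   6   9] mean [ 0.4858 -0.3624  0.0456] rect mm [ 486.2 -360.9] [12.3  2.8] 72.3
(0.038, 0.065) px [296 165   2   6   9] mean [ 0.4722 -0.2721  0.0481] rect mm [ 472.2 -272.4] [3.5 3.1] 75.3
(0.038, 0.065) px [290 168   2   6  10] mean [ 0.4911 -0.2716  0.0464] rect mm [ 491.  -271.6] [8.8 3.1] 58.1
(0.068, 0.085) px [305 233  49  43 745] mean [0.5504 0.0226 0.0755] rect mm [543.4  18.8] [98.5 68.1] 18.5
(0.03, 0.046) px [ 291  230   76   69 1261] mean [0.5542 0.037  0.0385] rect mm [543.1  18.8] [152.2 114.3] 18.6
(0.056, 0.066) px [319 239 
[... 554 characters left out ...]
8] rect mm [ 489.4 -273.4] [2.9 4. ] 40.8
(0.038, 0.065) px [417 272   5   4   7] mean [ 0.4728 -0.2723  0.0431] rect mm [ 473.9 -271.9] [9.1 2.9] 32.9
(0.038, 0.065) px [453 273   4   3   4] mean [ 0.4714 -0.3631  0.0417] rect mm [ 471.  -363.6] [9.6 1. ] 58.0
(0.038, 0.065) px [479 315  14   8  36] mean [ 0.3613 -0.4285  0.0516] rect mm [ 364.3 -433. ] [12.5 31.3] 34.8
(0.068, 0.085) px [287 224  37  45 623] mean [0.5511 0.0197 0.076 ] rect mm [542.6  17. ] [96.2 65.7] 18.1
(0.03, 0.046) px [ 276  213   60   69 1326] mean [0.5402 0.0159 0.0386] rect mm [542.6  16.6] [149.9 111.9] 18.6
(0.056, 0.066) px [294 240  27  24 365] mean [0.5294 0.0123 0.0621] rect mm [529.6  12.5] [46.9 55. ] 18.3
```

View pics/crop2.png

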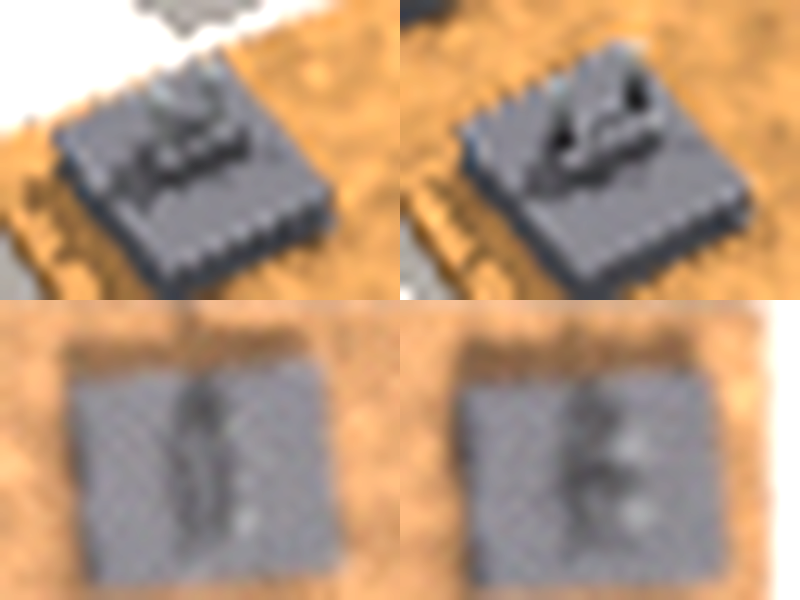

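The face on the lower left of the pad (top-left crop position 418,270) has thin pins 19 mm apart in depth, so it is the round-pin one. It is near (0.481,-0.2735) at yaw about 5°. The recess is near (0.5297,0.0135) at yaw 18.3° (heights 76, 62 and 38 mm all agree), and the middle pusher is near (0.475,0.326).

```bash
cat > go.py <<'E'
import sys; from h import *
def go(x,y,z,yaw=None,n=1):
    s=bot.observe(); R=np.array(s['tool_rot']); d=np.array([x,y,z])-s['tcp_pos']
    t=R.T@d*1000; cur=np.degrees(np.arctan2(R[1,1],R[0,1]))
    print('cur',np.round(s['tcp_pos'],4),'yaw',round(cur,2),'t',round(s['time'],2),'gap',round(s['finger_gap'],3),'F',np.round(s['contact_force'],1),'| shift',t.round(1),'per',(t/n).round(2))
    if yaw is not None: print('rz',np.radians(-(yaw-cur)).round(4),'per',(np.radians(-(yaw-cur))/n).round(4), 'tilt',R[:,2].round(4))
if __name__=='__main__':
    a=[float(v) for v in sys.argv[1:]]; go(*a[:4],n=a[4] if len(a)>4 else 1)
E
python3 go.py .45 .15 .23 95 12
python3 - <<'E'
import numpy as np
from rig import bot
R=np.array(bot.observe()['tool_rot'])
print((R.T@(np.array([.4813,-.2735,.12])-[.45,.15,.23])*1000/9).round(1))
E
```

```text
cur [0.1891 0.5692 0.2302] yaw 71.62 t 0.1 gap 0.999 F [ 0.4 -0.3 -0.4] | shift [-379.8 -315.5    0.7] per [-31.65 -26.29   0.06]
rz -0.4081 per -0.034 tilt [-7.0e-04 -1.7e-03 -1.0e+00]
[-18.1 -43.5  12.3]
```

arm_command --plan '[{"x": -32, "y": -26, "gripper": 0.3}, {"x": -32, "y": -26}, {"x": -32, "y": -26}, {"x": -32, "y": -26}, {"x": -32, "y": -26}, {"x": -32, "y": -26}, {"x": -32, "y": -26}, {"x": -32, "y": -26}]'

```text
invalid input
```

arm_command --plan '[{"x": -32, "y": -26}, {"x": -32, "y": -26}, {"x": -32, "y": -26}, {"x": -32, "y": -26}, {"x": -18, "y": -43, "z": 6}, {"x": -18, "y": -43, "z": 10}, {"x": -18, "y": -43, "z": 10}, {"x": -18, "y": -43, "z": 10}]'

```text
invalid input
```

arm_command --plan '[{"x": -18, "y": -43, "z": 10}, {"x": -18, "y": -43, "z": 10}, {"x": -18, "y": -43, "z": 10}, {"x": -18, "y": -43, "z": 10}, {"rz": -0.136}, {"rz": -0.136}, {"rz": -0.136}, {}]'

```text
invalid input
```

```bash
python3 go.py .4813 -.2735 .1 95
```

```text
cur [0.1891 0.5692 0.2302] yaw 71.62 t 0.1 gap 0.999 F [ 0.4 -0.3 -0.4] | shift [-543.  -707.3  131.4] per [-543.03 -707.3   131.43]
rz -0.4081 per -0.4081 tilt [-7.0e-04 -1.7e-03 -1.0e+00]
```

arm_command --plan '[{"x": -32, "y": -26, "z": 0, "rx": 0, "ry": 0, "rz": 0, "gripper": 0.3}, {"x": -32, "y": -26, "z": 0, "rx": 0, "ry": 0, "rz": 0, "gripper": 0.3}, {"x": -32, "y": -26, "z": 0, "rx": 0, "ry": 0, "rz": 0, "gripper": 0.3}, {"x": -32, "y": -26, "z": 0, "rx": 0, "ry": 0, "rz": 0, "gripper": 0.3}, {"x": -32, "y": -26, "z": 0, "rx": 0, "ry": 0, "rz": 0, "gripper": 0.3}, {"x": -32, "y": -26, "z": 0, "rx": 0, "ry": 0, "rz": 0, "gripper": 0.3}, {"x": -32, "y": -26, "z": 0, "rx": 0, "ry": 0, "rz": 0, "gripper": 0.3}, {"x": -32, "y": -26, "z": 0, "rx": 0, "ry": 0, "rz": 0, "gripper": 0.3}]'

```text
time: 0.9
tcp_pos: [0.367, 0.2897, 0.2309]
tool_rot: [[-0.949, 0.315, -0.0], [0.315, 0.949, -0.0], [0.0, -0.0, -1.0]]
contact_force: [0.5, 0.1, -0.4]
finger_gap: 0.699
grasp_force: 0.0
```

All fields are required. It also lags by roughly one row.

arm_command --plan '[{"x": -32, "y": -26, "z": 0, "rx": 0, "ry": 0, "rz": 0, "gripper": 0.3}, {"x": -32, "y": -26, "z": 0, "rx": 0, "ry": 0, "rz": 0, "gripper": 0.3}, {"x": -32, "y": -26, "z": 0, "rx": 0, "ry": 0, "rz": 0, "gripper": 0.3}, {"x": -32, "y": -26, "z": 0, "rx": 0, "ry": 0, "rz": 0, "gripper": 0.3}, {"x": -18, "y": -43, "z": 10, "rx": 0, "ry": 0, "rz": 0, "gripper": 0.3}, {"x": -18, "y": -43, "z": 10, "rx": 0, "ry": 0, "rz": 0, "gripper": 0.3}, {"x": -18, "y": -43, "z": 10, "rx": 0, "ry": 0, "rz": 0, "gripper": 0.3}, {"x": -18, "y": -43, "z": 10, "rx": 0, "ry": 0, "rz": 0, "gripper": 0.3}]'

```text
time: 1.7
tcp_pos: [0.469, -0.0355, 0.1905]
tool_rot: [[-0.949, 0.315, -0.0], [0.315, 0.949, 0.0], [0.0, 0.0, -1.0]]
contact_force: [1.0, -0.3, 0.4]
finger_gap: 0.704
grasp_force: 0.0
```

arm_command --plan '[{"x": -18, "y": -43, "z": 10, "rx": 0, "ry": 0, "rz": 0, "gripper": 0.3}, {"x": -18, "y": -43, "z": 10, "rx": 0, "ry": 0, "rz": 0, "gripper": 0.3}, {"x": -18, "y": -43, "z": 10, "rx": 0, "ry": 0, "rz": 0, "gripper": 0.3}, {"x": -18, "y": -43, "z": 10, "rx": 0, "ry": 0, "rz": 0, "gripper": 0.3}, {"x": 0, "y": 0, "z": 0, "rx": 0, "ry": 0, "rz": -0.136, "gripper": 0.3}, {"x": 0, "y": 0, "z": 0, "rx": 0, "ry": 0, "rz": -0.136, "gripper": 0.3}, {"x": 0, "y": 0, "z": 0, "rx": 0, "ry": 0, "rz": -0.136, "gripper": 0.3}, {"x": 0, "y": 0, "z": 0, "rx": 0, "ry": 0, "rz": 0, "gripper": 0.3}]'

```text
time: 2.5
tcp_pos: [0.4831, -0.2197, 0.1507]
tool_rot: [[-0.996, -0.088, -0.001], [-0.088, 0.996, 0.001], [0.001, 0.001, -1.0]]
contact_force: [-0.2, -0.0, 0.7]
finger_gap: 0.696
grasp_force: 0.0
```

```bash
python3 go.py .4813 -.2735 .1 95
```

```text
cur [ 0.4831 -0.2197  0.1507] yaw 95.04 t 2.5 gap 0.696 F [-0.2 -0.   0.7] | shift [  6.5 -53.4  50.7] per [  6.5  -53.45  50.65]
rz 0.0007 per 0.0007 tilt [-1.e-03  5.e-04 -1.e+00]
```

arm_command --plan '[{"x": 3.2, "y": -27, "z": 25, "rx": 0, "ry": 0, "rz": 0, "gripper": 0.3}, {"x": 3.3, "y": -26.4, "z": 26, "rx": 0, "ry": 0, "rz": 0, "gripper": 0.3}, {"x": 0, "y": 0, "z": 30, "rx": 0, "ry": 0, "rz": 0, "gripper": 0.3}, {"x": 0, "y": 0, "z": 25, "rx": 0, "ry": 0, "rz": 0, "gripper": 0.3}, {"x": 0, "y": 0, "z": 10, "rx": 0, "ry": 0, "rz": 0, "gripper": 0.3}, {"x": 0, "y": 0, "z": 6, "rx": 0, "ry": 0, "rz": 0, "gripper": 0.3}, {"x": 0, "y": 0, "z": 0, "rx": 0, "ry": 0, "rz": 0, "gripper": 0.3}, {"x": 0, "y": 0, "z": 0, "rx": 0, "ry": 0, "rz": 0, "gripper": 0.3}]'

```text
time: 3.3
tcp_pos: [0.4824, -0.2737, 0.0309]
tool_rot: [[-0.996, -0.087, 0.002], [-0.087, 0.996, -0.001], [-0.002, -0.001, -1.0]]
contact_force: [0.7, 0.0, 0.6]
finger_gap: 0.699
grasp_force: 0.0
```

arm_command --plan '[{"x": 0, "y": 0, "z": 0, "rx": 0, "ry": 0, "rz": 0, "gripper": 0.6}, {"x": 0, "y": 0, "z": 0, "rx": 0, "ry": 0, "rz": 0, "gripper": 0.8}, {"x": 0, "y": 0, "z": 0, "rx": 0, "ry": 0, "rz": 0, "gripper": 1}, {"x": 0, "y": 0, "z": 0, "rx": 0, "ry": 0, "rz": 0, "gripper": 1}, {"x": 0, "y": 0, "z": 0, "rx": 0, "ry": 0, "rz": 0, "gripper": 1}, {"x": 0, "y": 0, "z": 0, "rx": 0, "ry": 0, "rz": 0, "gripper": 1}]' --squeeze 30

```text
time: 3.9
tcp_pos: [0.4819, -0.2736, 0.03]
tool_rot: [[-0.996, -0.087, 0.001], [-0.087, 0.996, -0.001], [-0.001, -0.001, -1.0]]
contact_force: [0.3, 0.7, 4.8]
finger_gap: 0.123
grasp_force: 30.9
```

```bash
python3 go.py .4813 -.2735 .14 95
```

```text
cur [ 0.4819 -0.2736  0.03  ] yaw 94.99 t 3.9 gap 0.123 F [0.3 0.7 4.8] | shift [ 5.0e-01  1.0e-01 -1.1e+02] per [ 5.1000e-01  1.0000e-01 -1.1004e+02]
rz -0.0001 per -0.0001 tilt [ 1.e-03 -6.e-04 -1.e+00]
```

arm_command --plan '[{"x": 0, "y": 0, "z": -15, "rx": 0, "ry": 0, "rz": 0, "gripper": 1}, {"x": 0, "y": 0, "z": -35, "rx": 0, "ry": 0, "rz": 0, "gripper": 1}, {"x": 0, "y": 0, "z": -40, "rx": 0, "ry": 0, "rz": 0, "gripper": 1}, {"x": 0, "y": 0, "z": -30, "rx": 0, "ry": 0, "rz": 0, "gripper": 1}, {"x": 0, "y": 0, "z": 0, "rx": 0, "ry": 0, "rz": 0, "gripper": 1}]'

```text
time: 4.4
tcp_pos: [0.4835, -0.2746, 0.1561]
tool_rot: [[-0.996, -0.087, 0.008], [-0.087, 0.996, -0.005], [-0.008, -0.006, -1.0]]
contact_force: [0.9, -0.6, -0.6]
finger_gap: 0.124
grasp_force: 30.4
```

```bash
python3 go.py .5297 .0135 .15 108.3 7
```

```text
cur [ 0.4835 -0.2746  0.1561] yaw 94.99 t 4.4 gap 0.124 F [ 0.9 -0.6 -0.6] | shift [-71.1 283.    5. ] per [-10.16  40.43   0.71]
rz -0.2322 per -0.0332 tilt [ 0.0082 -0.0053 -1.    ]
```

arm_command --plan '[{"x": -8, "y": 30, "z": 0, "rx": 0, "ry": 0, "rz": 0, "gripper": 1}, {"x": -10, "y": 41, "z": 0, "rx": 0, "ry": 0, "rz": 0, "gripper": 1}, {"x": -12, "y": 48, "z": 0, "rx": 0, "ry": 0, "rz": 0, "gripper": 1}, {"x": -12, "y": 48, "z": 0, "rx": 0, "ry": 0, "rz": 0, "gripper": 1}, {"x": -12, "y": 48, "z": 0, "rx": 0, "ry": 0, "rz": 0, "gripper": 1}, {"x": -10, "y": 41, "z": 0, "rx": 0, "ry": 0, "rz": 0, "gripper": 1}, {"x": -7, "y": 27, "z": 0, "rx": 0, "ry": 0, "rz": -0.11, "gripper": 1}, {"x": 0, "y": 0, "z": 0, "rx": 0, "ry": 0, "rz": -0.122, "gripper": 1}]'

```text
time: 5.2
tcp_pos: [0.5273, 0.0184, 0.1485]
tool_rot: [[-0.947, -0.323, -0.002], [-0.323, 0.947, 0.001], [0.001, 0.002, -1.0]]
contact_force: [0.3, 0.3, 0.2]
finger_gap: 0.127
grasp_force: 30.4
```

arm_command --plan '[{"x": 0, "y": 0, "z": 0, "rx": 0, "ry": 0, "rz": 0, "gripper": 1}, {"x": 0, "y": 0, "z": 0, "rx": 0, "ry": 0, "rz": 0, "gripper": 1}]'

```text
time: 5.4
tcp_pos: [0.5273, 0.0145, 0.1487]
tool_rot: [[-0.951, -0.311, -0.001], [-0.311, 0.951, -0.0], [0.001, 0.0, -1.0]]
contact_force: [0.1, -0.6, -1.1]
finger_gap: 0.123
grasp_force: 30.4
```

Run:
```python
from fit import *
from go import go
go(.5297,.0135,.15,108.3)
S=grab('scene');T=grab('top')
zt=bot.observe()['tcp_pos'][2]
for n,f in(('scene',S),('top',T)):
    w=world(f); print(n); rect(w,.068,.081,(.4,.7,-.1,.15))
    rect(w,zt-.013,zt-.001,(.47,.6,-.06,.08),20); rect(w,zt-.024,zt-.001,(.47,.6,-.06,.08),20)
def c(f,u,v,w,h): return cv2.resize(f['pixels'][v:v+h,u:u+w],(400,300),interpolation=cv2.INTER_CUBIC)
cv2.imwrite('pics/held.png',np.hstack([c(S,285,208,88,66),c(T,265,208,80,60)]))
```

```text
cur [0.5273 0.0145 0.1487] yaw 108.1 t 5.4 gap 0.123 F [ 0.1 -0.6 -1.1] | shift [-1.9 -1.7 -1.3] per [-1.95 -1.7  -1.25]
rz -0.0035 per -0.0035 tilt [-1.2e-03 -2.0e-04 -1.0e+00]
scene
(0.068, 0.081) px [305 240  49  37 641] mean [0.5562 0.0278 0.0757] rect mm [543.   19.5] [98.5 67.8] 18.5
(np.float64(0.13599250482443076), np.float64(0.14799250482443077)) px [320 226  31  22 243] mean [0.5329 0.0236 0.1437] rect mm [527.   15.7] [45.4 53.6] 18.9
(np.float64(0.12499250482443078), np.float64(0.14799250482443077)) px [320 226  31  22 274] mean [0.5336 0.0239 0.1425] rect mm [526.6  15.4] [45.5 53.8] 17.6
top
(0.068, 0.081) px [297 261  24   8  60] mean [0.4969 0.0145 0.0754] rect mm [495.9   8.2] [15.1 57.4] 2.9
```

View pics/held.png

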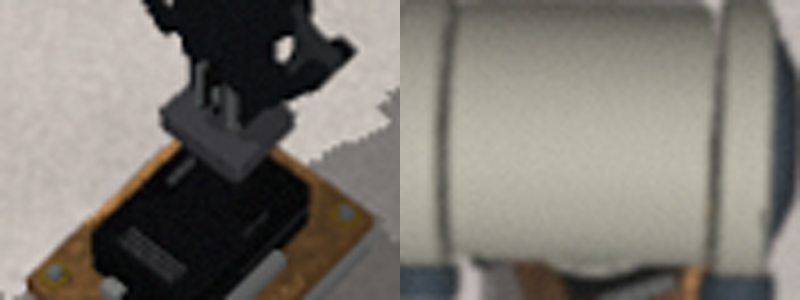

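Held level at about (230,115) in the left crop, pins up. It needs about (+2.8,-1.1) mm in world x and y to centre over the recess.

arm_command --plan '[{"x": -2.3, "y": -1.9, "z": 10, "rx": 0, "ry": 0, "rz": -0.005, "gripper": 1}, {"x": 0, "y": 0, "z": 22, "rx": 0, "ry": 0, "rz": 0, "gripper": 1}, {"x": 0, "y": 0, "z": 12, "rx": 0, "ry": 0, "rz": 0, "gripper": 1}, {"x": 0, "y": 0, "z": 7, "rx": 0, "ry": 0, "rz": 0, "gripper": 1}, {"x": 0, "y": 0, "z": 0, "rx": 0, "ry": 0, "rz": 0, "gripper": 1}, {"x": 0, "y": 0, "z": 0, "rx": 0, "ry": 0, "rz": 0, "gripper": 1}]'

```text
time: 6.1
tcp_pos: [0.5307, 0.0135, 0.0987]
tool_rot: [[-0.948, -0.318, 0.001], [-0.318, 0.948, -0.0], [-0.0, -0.0, -1.0]]
contact_force: [0.3, 0.5, -0.5]
finger_gap: 0.121
grasp_force: 30.4
```

```bash
python3 go.py .5301 .0134 .092 108.4
python3 - <<'E'
from fit import *
S=grab('scene')
zt=bot.observe()['tcp_pos'][2]
w=world(S); rect(w,.068,.0805,(.4,.7,-.1,.15))
rect(w,zt-.0085,zt-.001,(.47,.6,-.06,.08),20)
E
```

```text
cur [0.5307 0.0135 0.0987] yaw 108.56 t 6.1 gap 0.121 F [ 0.3  0.5 -0.5] | shift [0.6 0.1 6.7] per [0.58 0.05 6.71]
rz 0.0028 per 0.0028 tilt [ 5.e-04 -0.e+00 -1.e+00]
(0.068, 0.0805) px [305 244  49  34 559] mean [0.5611 0.0311 0.0757] rect mm [541.9  20.3] [99.4 68.5] 16.9
(np.float64(0.0906781407401645), np.float64(0.09817814074016451)) px [319 239  29  19 207] mean [0.5358 0.0221 0.0947] rect mm [532.   14.8] [43.8 54.1] 22.7
```

arm_command --plan '[{"x": 0.6, "y": 0, "z": 3, "rx": 0, "ry": 0, "rz": 0, "gripper": 1}, {"x": 0, "y": 0, "z": 3, "rx": 0, "ry": 0, "rz": 0, "gripper": 1}, {"x": 0, "y": 0, "z": 2, "rx": 0, "ry": 0, "rz": 0, "gripper": 1}, {"x": 0, "y": 0, "z": 0, "rx": 0, "ry": 0, "rz": 0, "gripper": 1}, {"x": 0, "y": 0, "z": 0, "rx": 0, "ry": 0, "rz": 0, "gripper": 1}]'

```text
time: 6.65
tcp_pos: [0.5299, 0.0135, 0.0902]
tool_rot: [[-0.948, -0.319, -0.0], [-0.319, 0.948, -0.0], [0.0, 0.0, -1.0]]
contact_force: [-0.6, -0.9, -0.3]
finger_gap: 0.126
grasp_force: 30.4
```

arm_command --plan '[{"x": 0, "y": 0, "z": 2, "rx": 0, "ry": 0, "rz": 0, "gripper": 1}, {"x": 0, "y": 0, "z": 1, "rx": 0, "ry": 0, "rz": 0, "gripper": 1}, {"x": 0, "y": 0, "z": 0, "rx": 0, "ry": 0, "rz": 0, "gripper": 1}, {"x": 0, "y": 0, "z": 0, "rx": 0, "ry": 0, "rz": 0, "gripper": 1}]'

```text
time: 7.05
tcp_pos: [0.5299, 0.0135, 0.0872]
tool_rot: [[-0.948, -0.319, -0.0], [-0.319, 0.948, 0.0], [0.0, 0.0, -1.0]]
contact_force: [0.7, -0.0, -1.4]
finger_gap: 0.123
grasp_force: 30.4
```

arm_command --plan '[{"x": 0, "y": 0, "z": 0, "rx": 0, "ry": 0, "rz": 0, "gripper": 0.8}, {"x": 0, "y": 0, "z": 0, "rx": 0, "ry": 0, "rz": 0, "gripper": 0.6}, {"x": 0, "y": 0, "z": 0, "rx": 0, "ry": 0, "rz": 0, "gripper": 0.5}, {"x": 0, "y": 0, "z": -20, "rx": 0, "ry": 0, "rz": 0, "gripper": 0.5}, {"x": 0, "y": 0, "z": -40, "rx": 0, "ry": 0, "rz": 0, "gripper": 0.5}, {"x": 0, "y": 0, "z": -45, "rx": 0, "ry": 0, "rz": 0, "gripper": 0.5}, {"x": 0, "y": 0, "z": -40, "rx": 0, "ry": 0, "rz": 0, "gripper": 0.4}]'

```text
time: 7.75
tcp_pos: [0.5298, 0.0135, 0.2345]
tool_rot: [[-0.948, -0.319, 0.001], [-0.319, 0.948, -0.0], [-0.001, -0.0, -1.0]]
contact_force: [1.4, 0.0, 1.1]
finger_gap: 0.597
grasp_force: 0.0
```

Run:
```python
from fit import *
from go import go
go(.476,.327,.2,None,7)
S=grab('scene');w=world(S)
rect(w,.068,.0788,(.4,.7,-.1,.15))
rect(w,.0792,.086,(.49,.57,-.03,.06),20)
cv2.imwrite('pics/laid.png',cv2.resize(S['pixels'][215:299,275:387],(800,600),interpolation=cv2.INTER_CUBIC))
```

```text
cur [0.5298 0.0135 0.2345] yaw 108.58 t 7.75 gap 0.597 F [1.4 0.  1.1] | shift [-48.9 314.4  34.4] per [-6.98 44.91  4.91]
(0.068, 0.0788) px [305 233  49  44 640] mean [0.5537 0.0253 0.0753] rect mm [543.   18.7] [98.5 68.3] 19.1
(0.0792, 0.086) px [319 236  29  25 306] mean [0.5302 0.0164 0.0824] rect mm [528.2  16.3] [46.2 63.3] 20.2
```

View pics/laid.png

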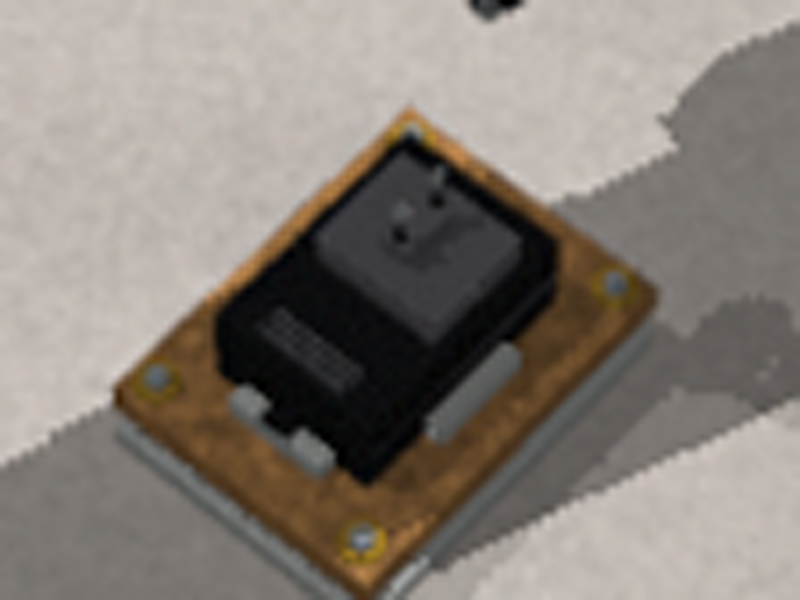

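The face lies in the recess at about (420,235) in the crop, top at 82.4 mm, which is 6 mm proud and level. Next is the pusher.

arm_command --plan '[{"x": -5, "y": 32, "z": 4, "rx": 0, "ry": 0, "rz": 0, "gripper": 0.35}, {"x": -7.2, "y": 48, "z": 5, "rx": 0, "ry": 0, "rz": 0, "gripper": 0.35}, {"x": -7.2, "y": 48, "z": 5, "rx": 0, "ry": 0, "rz": 0, "gripper": 0.35}, {"x": -7.2, "y": 48, "z": 10, "rx": 0, "ry": 0, "rz": 0, "gripper": 0.35}, {"x": -7.2, "y": 48, "z": 10, "rx": 0, "ry": 0, "rz": 0, "gripper": 0.35}, {"x": -7.2, "y": 48, "z": 10, "rx": 0, "ry": 0, "rz": 0, "gripper": 0.35}, {"x": -6.4, "y": 42.4, "z": 30, "rx": 0, "ry": 0, "rz": 0, "gripper": 0.35}, {"x": 0, "y": 0, "z": 30, "rx": 0, "ry": 0, "rz": 0, "gripper": 0.35}]'

```text
time: 8.6
tcp_pos: [0.4736, 0.3296, 0.1292]
tool_rot: [[-0.946, -0.324, 0.001], [-0.324, 0.946, 0.003], [-0.002, 0.002, -1.0]]
contact_force: [0.3, -0.2, 0.1]
finger_gap: 0.655
grasp_force: 0.0
```

Run:
```python
from fit import *
from go import go
go(.4745,.3265,.041)
S=grab('scene');w=world(S)
cv2.imwrite('pics/push1.png',cv2.resize(S['pixels'][305:401,380:508],(800,600),interpolation=cv2.INTER_CUBIC))
```

```text
cur [0.4736 0.3296 0.1292] yaw 108.89 t 8.6 gap 0.655 F [ 0.3 -0.2  0.1] | shift [ 0.3 -3.4 88.2] per [ 0.32 -3.43 88.17]
```

View pics/push1.png

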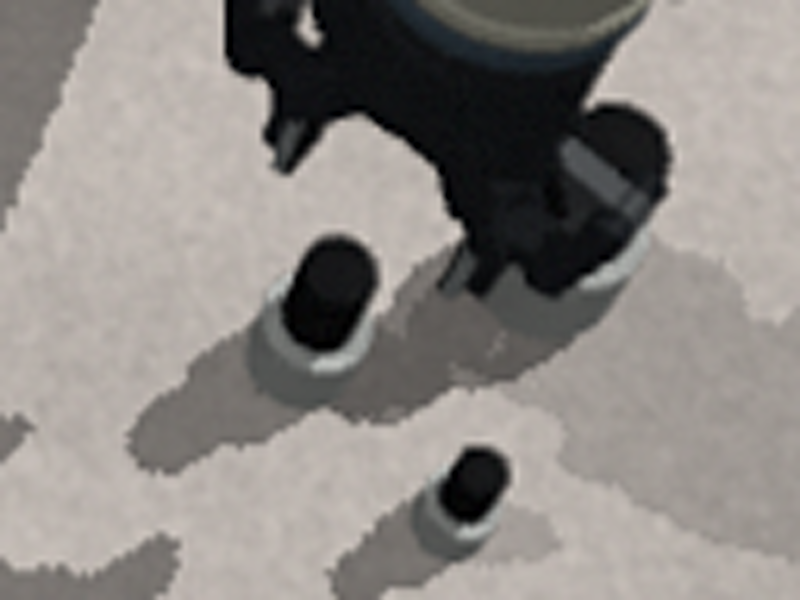

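The fingers straddle the middle pusher at (330,295); the large one is on the right and the small one below, both clear.

arm_command --plan '[{"x": 0, "y": 0, "z": 25, "rx": 0, "ry": 0, "rz": 0, "gripper": 0.35}, {"x": 0, "y": 0, "z": 0, "rx": 0, "ry": 0, "rz": 0, "gripper": 0.35}]'

```text
time: 8.85
tcp_pos: [0.4734, 0.3234, 0.1011]
tool_rot: [[-0.948, -0.318, -0.005], [-0.318, 0.948, -0.004], [0.006, -0.002, -1.0]]
contact_force: [-0.8, -0.3, -0.2]
finger_gap: 0.646
grasp_force: 0.0
```

```bash
python3 go.py .4745 .3265 .041 108.5
```

```text
cur [0.4734 0.3234 0.1011] yaw 108.56 t 8.85 gap 0.646 F [-0.8 -0.3 -0.2] | shift [-2.4  2.7 60.1] per [-2.37  2.66 60.08]
rz 0.0011 per 0.0011 tilt [-0.0055 -0.0036 -1.    ]
```

arm_command --plan '[{"x": -1.5, "y": 1.5, "z": 20, "rx": 0, "ry": 0, "rz": 0, "gripper": 0.35}, {"x": 0, "y": 0, "z": 20, "rx": 0, "ry": 0, "rz": 0, "gripper": 0.35}, {"x": 0, "y": 0, "z": 14, "rx": 0, "ry": 0, "rz": 0, "gripper": 0.35}, {"x": 0, "y": 0, "z": 4, "rx": 0, "ry": 0, "rz": 0, "gripper": 0.35}, {"x": 0, "y": 0, "z": 0, "rx": 0, "ry": 0, "rz": 0, "gripper": 0.35}, {"x": 0, "y": 0, "z": 0, "rx": 0, "ry": 0, "rz": 0, "gripper": 0.35}]'

```text
time: 9.45
tcp_pos: [0.4766, 0.3268, 0.048]
tool_rot: [[-0.948, -0.318, 0.002], [-0.318, 0.948, 0.001], [-0.002, 0.0, -1.0]]
contact_force: [-0.0, 0.0, 1.1]
finger_gap: 0.65
grasp_force: 0.0
```

```bash
python3 go.py .4745 .3265 .041 108.5
```

```text
cur [0.4766 0.3268 0.048 ] yaw 108.56 t 9.45 gap 0.65 F [-0.   0.   1.1] | shift [2.1 0.4 7. ] per [2.07 0.41 7.02]
rz 0.001 per 0.001 tilt [ 1.6e-03  9.0e-04 -1.0e+00]
```

arm_command --plan '[{"x": 2, "y": 0.4, "z": 6, "rx": 0, "ry": 0, "rz": 0, "gripper": 0.4}, {"x": 0, "y": 0, "z": 0, "rx": 0, "ry": 0, "rz": 0, "gripper": 0.6}, {"x": 0, "y": 0, "z": 0, "rx": 0, "ry": 0, "rz": 0, "gripper": 0.8}, {"x": 0, "y": 0, "z": 0, "rx": 0, "ry": 0, "rz": 0, "gripper": 1}, {"x": 0, "y": 0, "z": 0, "rx": 0, "ry": 0, "rz": 0, "gripper": 1}, {"x": 0, "y": 0, "z": 0, "rx": 0, "ry": 0, "rz": 0, "gripper": 1}]' --squeeze 80

```text
time: 10.05
tcp_pos: [0.4739, 0.3264, 0.0408]
tool_rot: [[-0.948, -0.319, 0.0], [-0.319, 0.948, 0.0], [-0.0, 0.0, -1.0]]
contact_force: [-1.1, 0.8, 1.0]
finger_gap: 0.283
grasp_force: 78.4
```

```bash
python3 go.py .4745 .3265 .041 108.5
```

```text
cur [0.4739 0.3264 0.0408] yaw 108.58 t 10.05 gap 0.283 F [-1.1  0.8  1. ] | shift [-0.6 -0.1 -0.2] per [-0.58 -0.1  -0.22]
rz 0.0014 per 0.0014 tilt [ 1.e-04  1.e-04 -1.e+00]
```

```bash
cat > meas.py <<'E'
from fit import *
from scipy.optimize import least_squares
def sel(w,lo,hi,c,r): 
    p=w.reshape(-1,3); return p[(p[:,2]>lo)&(p[:,2]<hi)&(np.hypot(p[:,0]-c[0],p[:,1]-c[1])<r)]
def circ(p,r,c0):
    q=least_squares(lambda c:np.hypot(p[:,0]-c[0],p[:,1]-c[1])-r,c0,loss='soft_l1',f_scale=.0015)
    return q.x.round(5),len(p),np.abs(q.fun).mean().round(5)
E
python3 - <<'E'
from meas import *
w=world(load('scene'))
c=(.4755,.3275)
p=sel(w,.083,.09,c,.02); print('top',p.mean(0),len(p),cv2.minEnclosingCircle((p[:,:2]*1000).astype(np.float32)))
print('handle',circ(sel(w,.045,.078,c,.02),.013,c)); print('foot',circ(sel(w,.006,.032,c,.025),.019,c))
p=sel(w,.094,.115,(.53,.014),.03); print('pins',p.round(4))
p=sel(w,.0785,.0865,(.53,.014),.045)
print(cv2.minAreaRect((p[:,:2]*1000).astype(np.float32)),len(p))
E
```

```text
top [0.47500534 0.32791357 0.08520522] 90 ((474.93255615234375, 328.0894470214844), 12.753822326660156)
handle (array([0.47384, 0.32736]), 84, np.float64(0.00053))
foot (array([0.47379, 0.32739]), 81, np.float64(0.00057))
pins [[0.5193 0.0091 0.1088]
 [0.5217 0.0131 0.1118]
 [0.5207 0.0116 0.1049]
 [0.5202 0.0111 0.0997]
 [0.5206 0.0118 0.0968]
 [0.5365 0.0158 0.11  ]
 [0.5402 0.0177 0.1112]
 [0.5377 0.0179 0.1097]
 [0.529  0.0125 0.0957]
 [0.5392 0.0161 0.1042]
 [0.5379 0.0184 0.1063]
 [0.539  0.0159 0.0996]
 [0.5386 0.0196 0.1044]
 [0.5334 0.0156 0.0949]
 [0.5408 0.019  0.1009]
 [0.5373 0.0176 0.0964]
 [0.5342 0.0214 0.0949]]
((534.9609985351562, 18.419490814208984), (74.21836853027344, 66.35671997070312), 21.278594970703125) 367
```

arm_command --plan '[{"x": 0, "y": 0, "z": -15, "rx": 0, "ry": 0, "rz": 0, "gripper": 1}, {"x": 0, "y": 0, "z": -40, "rx": 0, "ry": 0, "rz": 0, "gripper": 1}, {"x": 0, "y": 0, "z": -50, "rx": 0, "ry": 0, "rz": 0, "gripper": 1}, {"x": 0, "y": 0, "z": -40, "rx": 0, "ry": 0, "rz": 0, "gripper": 1}]'

```text
time: 10.45
tcp_pos: [0.474, 0.3263, 0.1892]
tool_rot: [[-0.948, -0.318, 0.002], [-0.318, 0.948, 0.001], [-0.002, 0.0, -1.0]]
contact_force: [-0.0, 1.3, -2.1]
finger_gap: 0.284
grasp_force: 78.6
```

```bash
python3 go.py .5295 .0135 .185 108.5 7
```

```text
cur [0.474  0.3263 0.1892] yaw 108.57 t 10.45 gap 0.284 F [-0.   1.3 -2.1] | shift [  47.  -314.2    4. ] per [  6.71 -44.89   0.57]
rz 0.0013 per 0.0002 tilt [ 0.0017  0.001  -1.    ]
```

arm_command --plan '[{"x": 4, "y": -28, "z": 0, "rx": 0, "ry": 0, "rz": 0, "gripper": 1}, {"x": 7, "y": -46, "z": 0, "rx": 0, "ry": 0, "rz": 0, "gripper": 1}, {"x": 7.2, "y": -48, "z": 0, "rx": 0, "ry": 0, "rz": 0, "gripper": 1}, {"x": 7.2, "y": -48, "z": 0, "rx": 0, "ry": 0, "rz": 0, "gripper": 1}, {"x": 7.2, "y": -48, "z": 0, "rx": 0, "ry": 0, "rz": 0, "gripper": 1}, {"x": 7.2, "y": -48, "z": 0, "rx": 0, "ry": 0, "rz": 0, "gripper": 1}, {"x": 5, "y": -34, "z": 0, "rx": 0, "ry": 0, "rz": 0, "gripper": 1}, {"x": 2.2, "y": -14.3, "z": 0, "rx": 0, "ry": 0, "rz": 0, "gripper": 1}]'

```text
time: 11.25
tcp_pos: [0.5296, 0.0102, 0.1864]
tool_rot: [[-0.949, -0.315, 0.001], [-0.315, 0.949, -0.001], [-0.0, -0.001, -1.0]]
contact_force: [0.5, 0.9, -2.5]
finger_gap: 0.289
grasp_force: 78.9
```

arm_command --plan '[{"x": 0, "y": 0, "z": 15, "rx": 0, "ry": 0, "rz": 0, "gripper": 1}, {"x": 0, "y": 0, "z": 5, "rx": 0, "ry": 0, "rz": 0, "gripper": 1}, {"x": 0, "y": 0, "z": 0, "rx": 0, "ry": 0, "rz": 0, "gripper": 1}, {"x": 0, "y": 0, "z": 0, "rx": 0, "ry": 0, "rz": 0, "gripper": 1}]'

```text
time: 11.65
tcp_pos: [0.5292, 0.0148, 0.1653]
tool_rot: [[-0.947, -0.321, -0.001], [-0.321, 0.947, 0.0], [0.001, 0.001, -1.0]]
contact_force: [-0.4, -0.6, -1.8]
finger_gap: 0.283
grasp_force: 78.9
```

Run:
```python
from meas import *
from go import go
go(.529,.0131,.165,108.5)
t=bot.observe()['tcp_pos']; w=world(grab('scene'))
print('foot',circ(sel(w,t[2]-.037,t[2]-.006,t[:2]+[.0005,.001],.025),.019,t[:2]))
p=sel(w,.1,.112,(.53,.014),.03)
a=p[p[:,0]<.529];b=p[p[:,0]>.529]; print(a.mean(0),len(a),b.mean(0),len(b))
```

```text
cur [0.5292 0.0148 0.1653] yaw 108.69 t 11.65 gap 0.283 F [-0.4 -0.6 -1.8] | shift [ 0.7 -1.6  0.3] per [ 0.7  -1.58  0.3 ]
rz 0.0034 per 0.0034 tilt [-8.e-04  3.e-04 -1.e+00]
foot (array([0.52965, 0.01544]), 130, np.float64(0.00077))
[nan nan nan] 0 [0.53832684 0.01737347 0.10191382] 5<stdin>:7: RuntimeWarning: Mean of empty slice.
  ret = um.true_divide(
```

arm_command --plan '[{"x": 0.6, "y": -1.1, "z": 5, "rx": 0, "ry": 0, "rz": 0, "gripper": 1}, {"x": 0, "y": 0, "z": 5, "rx": 0, "ry": 0, "rz": 0, "gripper": 1}, {"x": 0, "y": 0, "z": 5, "rx": 0, "ry": 0, "rz": 0, "gripper": 1}, {"x": 0, "y": 0, "z": 5, "rx": 0, "ry": 0, "rz": 0, "gripper": 1}, {"x": 0, "y": 0, "z": 5, "rx": 0, "ry": 0, "rz": 0, "gripper": 1}, {"x": 0, "y": 0, "z": 4, "rx": 0, "ry": 0, "rz": 0, "gripper": 1}, {"x": 0, "y": 0, "z": 0, "rx": 0, "ry": 0, "rz": 0, "gripper": 1}, {"x": 0, "y": 0, "z": 0, "rx": 0, "ry": 0, "rz": 0, "gripper": 1}]'

```text
time: 12.5
tcp_pos: [0.5293, 0.0122, 0.1366]
tool_rot: [[-0.948, -0.319, -0.0], [-0.319, 0.948, 0.0], [0.0, 0.0, -1.0]]
contact_force: [-0.5, -0.3, -2.0]
finger_gap: 0.284
grasp_force: 78.9
```

arm_command --plan '[{"x": 0, "y": 1.2, "z": 2, "rx": 0, "ry": 0, "rz": 0, "gripper": 1}, {"x": 0, "y": 0, "z": 2, "rx": 0, "ry": 0, "rz": 0, "gripper": 1}, {"x": 0, "y": 0, "z": 2, "rx": 0, "ry": 0, "rz": 0, "gripper": 1}, {"x": 0, "y": 0, "z": 2, "rx": 0, "ry": 0, "rz": 0, "gripper": 1}, {"x": 0, "y": 0, "z": 0, "rx": 0, "ry": 0, "rz": 0, "gripper": 1}, {"x": 0, "y": 0, "z": 0, "rx": 0, "ry": 0, "rz": 0, "gripper": 1}]'

```text
time: 13.1
tcp_pos: [0.5288, 0.0133, 0.1285]
tool_rot: [[-0.948, -0.319, -0.0], [-0.319, 0.948, 0.0], [0.0, 0.0, -1.0]]
contact_force: [-0.4, -0.2, -0.4]
finger_gap: 0.28
grasp_force: 78.9
```

arm_command --plan '[{"x": 0, "y": 0, "z": 2, "rx": 0, "ry": 0, "rz": 0, "gripper": 1}, {"x": 0, "y": 0, "z": 2, "rx": 0, "ry": 0, "rz": 0, "gripper": 1}, {"x": 0, "y": 0, "z": 0, "rx": 0, "ry": 0, "rz": 0, "gripper": 1}, {"x": 0, "y": 0, "z": 0, "rx": 0, "ry": 0, "rz": 0, "gripper": 1}]'

```text
time: 13.5
tcp_pos: [0.5288, 0.0133, 0.1245]
tool_rot: [[-0.948, -0.319, -0.0], [-0.319, 0.948, 0.0], [0.0, 0.0, -1.0]]
contact_force: [-0.8, 0.4, -1.7]
finger_gap: 0.289
grasp_force: 78.9
```

arm_command --plan '[{"x": 0, "y": 0, "z": 1, "rx": 0, "ry": 0, "rz": 0, "gripper": 1}, {"x": 0, "y": 0, "z": 1, "rx": 0, "ry": 0, "rz": 0, "gripper": 1}, {"x": 0, "y": 0, "z": 1, "rx": 0, "ry": 0, "rz": 0, "gripper": 1}, {"x": 0, "y": 0, "z": 0, "rx": 0, "ry": 0, "rz": 0, "gripper": 1}, {"x": 0, "y": 0, "z": 0, "rx": 0, "ry": 0, "rz": 0, "gripper": 1}]'

```text
time: 14.0
tcp_pos: [0.5291, 0.0134, 0.1222]
tool_rot: [[-0.948, -0.319, 0.001], [-0.319, 0.948, -0.0], [-0.001, -0.0, -1.0]]
contact_force: [-1.1, 0.2, 1.4]
finger_gap: 0.287
grasp_force: 79.0
```

arm_command --plan '[{"x": 0, "y": 0, "z": 1, "rx": 0, "ry": 0, "rz": 0, "gripper": 1}, {"x": 0, "y": 0, "z": 0, "rx": 0, "ry": 0, "rz": 0, "gripper": 1}]'

```text
time: 14.2
tcp_pos: [0.5291, 0.0133, 0.1211]
tool_rot: [[-0.948, -0.319, 0.001], [-0.319, 0.948, -0.0], [-0.001, -0.0, -1.0]]
contact_force: [-1.0, 0.1, 3.3]
finger_gap: 0.282
grasp_force: 79.0
```

arm_command --plan '[{"x": 0, "y": 0, "z": 1, "rx": 0, "ry": 0, "rz": 0, "gripper": 1}, {"x": 0, "y": 0, "z": 0, "rx": 0, "ry": 0, "rz": 0, "gripper": 1}]'

```text
time: 14.4
tcp_pos: [0.5291, 0.0133, 0.1202]
tool_rot: [[-0.948, -0.319, 0.001], [-0.319, 0.948, -0.0], [-0.001, -0.0, -1.0]]
contact_force: [-0.2, -0.3, 4.9]
finger_gap: 0.286
grasp_force: 79.2
```

arm_command --plan '[{"x": 0, "y": 0, "z": 1, "rx": 0, "ry": 0, "rz": 0, "gripper": 1}, {"x": 0, "y": 0, "z": 1, "rx": 0, "ry": 0, "rz": 0, "gripper": 1}, {"x": 0, "y": 0, "z": 0, "rx": 0, "ry": 0, "rz": 0, "gripper": 1}]'

```text
time: 14.7
tcp_pos: [0.5293, 0.0133, 0.1187]
tool_rot: [[-0.948, -0.319, 0.002], [-0.319, 0.948, -0.0], [-0.001, -0.001, -1.0]]
contact_force: [-0.9, 0.2, 7.2]
finger_gap: 0.283
grasp_force: 79.5
```

arm_command --plan '[{"x": 0, "y": 0, "z": 1, "rx": 0, "ry": 0, "rz": 0, "gripper": 1}, {"x": 0, "y": 0, "z": 0, "rx": 0, "ry": 0, "rz": 0, "gripper": 1}]'

```text
time: 14.9
tcp_pos: [0.5294, 0.0133, 0.118]
tool_rot: [[-0.948, -0.318, 0.002], [-0.318, 0.948, -0.0], [-0.002, -0.001, -1.0]]
contact_force: [-1.0, -0.5, 9.0]
finger_gap: 0.283
grasp_force: 79.7
```

arm_command --plan '[{"x": 0, "y": 0, "z": 1, "rx": 0, "ry": 0, "rz": 0, "gripper": 1}, {"x": 0, "y": 0, "z": 0, "rx": 0, "ry": 0, "rz": 0, "gripper": 1}]'

```text
time: 15.1
tcp_pos: [0.5294, 0.0134, 0.1174]
tool_rot: [[-0.948, -0.319, 0.002], [-0.319, 0.948, 0.0], [-0.002, -0.001, -1.0]]
contact_force: [-1.7, 0.9, 10.3]
finger_gap: 0.284
grasp_force: 79.8
```

arm_command --plan '[{"x": 0, "y": 0, "z": 1, "rx": 0, "ry": 0, "rz": 0, "gripper": 1}, {"x": 0, "y": 0, "z": 0, "rx": 0, "ry": 0, "rz": 0, "gripper": 1}]'

```text
time: 15.3
tcp_pos: [0.5295, 0.0134, 0.1167]
tool_rot: [[-0.948, -0.319, 0.003], [-0.319, 0.948, -0.0], [-0.003, -0.001, -1.0]]
contact_force: [-3.0, 0.6, 11.1]
finger_gap: 0.285
grasp_force: 79.9
```

arm_command --plan '[{"x": 0, "y": 0, "z": 1, "rx": 0, "ry": 0, "rz": 0, "gripper": 1}, {"x": 0, "y": 0, "z": 0, "rx": 0, "ry": 0, "rz": 0, "gripper": 1}]'

```text
time: 15.5
tcp_pos: [0.5296, 0.0134, 0.116]
tool_rot: [[-0.948, -0.319, 0.003], [-0.319, 0.948, -0.0], [-0.003, -0.001, -1.0]]
contact_force: [-3.2, 0.8, 11.6]
finger_gap: 0.285
grasp_force: 80.1
```

arm_command --plan '[{"x": 0, "y": 0, "z": 1, "rx": 0, "ry": 0, "rz": 0, "gripper": 1}, {"x": 0, "y": 0, "z": 0, "rx": 0, "ry": 0, "rz": 0, "gripper": 1}]'

```text
time: 15.7
tcp_pos: [0.5297, 0.0135, 0.114]
tool_rot: [[-0.948, -0.319, 0.003], [-0.319, 0.948, 0.0], [-0.003, -0.001, -1.0]]
contact_force: [0.0, 1.1, 5.3]
finger_gap: 0.283
grasp_force: 80.0
```

arm_command --plan '[{"x": 0, "y": 0, "z": 1, "rx": 0, "ry": 0, "rz": 0, "gripper": 1}, {"x": 0, "y": 0, "z": 0, "rx": 0, "ry": 0, "rz": 0, "gripper": 1}]'

```text
time: 15.9
tcp_pos: [0.5297, 0.0135, 0.113]
tool_rot: [[-0.948, -0.319, 0.003], [-0.319, 0.948, 0.0], [-0.003, -0.001, -1.0]]
contact_force: [-0.4, 0.4, 8.0]
finger_gap: 0.285
grasp_force: 80.0
```

The force dropped from 11.6 to 5.3 N, then rose along the nest's stiffness line with the contact height 6 mm lower, so the face is home. Next I lift off and look.

arm_command --plan '[{"x": 0, "y": 0, "z": -4, "rx": 0, "ry": 0, "rz": 0, "gripper": 1}, {"x": 0, "y": 0, "z": -8, "rx": 0, "ry": 0, "rz": 0, "gripper": 1}, {"x": 0, "y": 0, "z": -12, "rx": 0, "ry": 0, "rz": 0, "gripper": 1}, {"x": 0, "y": 0, "z": -20, "rx": 0, "ry": 0, "rz": 0, "gripper": 1}, {"x": 0, "y": 0, "z": -20, "rx": 0, "ry": 0, "rz": 0, "gripper": 1}, {"x": 0, "y": 0, "z": -20, "rx": 0, "ry": 0, "rz": 0, "gripper": 1}]'

```text
time: 16.5
tcp_pos: [0.5286, 0.0133, 0.1964]
tool_rot: [[-0.948, -0.318, -0.001], [-0.318, 0.948, -0.0], [0.001, 0.0, -1.0]]
contact_force: [0.1, -0.6, -1.6]
finger_gap: 0.287
grasp_force: 79.3
```

```bash
python3 go.py .474 .3263 .185 108.5 7
```

```text
cur [0.5286 0.0133 0.1964] yaw 108.57 t 16.5 gap 0.287 F [ 0.1 -0.6 -1.6] | shift [-47.9 314.1  11.4] per [-6.85 44.87  1.63]
rz 0.0012 per 0.0002 tilt [-0.0011 -0.     -1.    ]
```

arm_command --plan '[{"x": -4, "y": 28, "z": 0, "rx": 0, "ry": 0, "rz": 0, "gripper": 1}, {"x": -7, "y": 46, "z": 0, "rx": 0, "ry": 0, "rz": 0, "gripper": 1}, {"x": -7.4, "y": 48, "z": 0, "rx": 0, "ry": 0, "rz": 0, "gripper": 1}, {"x": -7.4, "y": 48, "z": 0, "rx": 0, "ry": 0, "rz": 0, "gripper": 1}, {"x": -7.4, "y": 48, "z": 0, "rx": 0, "ry": 0, "rz": 0, "gripper": 1}, {"x": -7.3, "y": 48, "z": 0, "rx": 0, "ry": 0, "rz": 0, "gripper": 1}, {"x": -5, "y": 34, "z": 10, "rx": 0, "ry": 0, "rz": 0, "gripper": 1}, {"x": -2.4, "y": 14, "z": 20, "rx": 0, "ry": 0, "rz": 0, "gripper": 1}]'

```text
time: 17.3
tcp_pos: [0.4736, 0.3298, 0.1672]
tool_rot: [[-0.947, -0.322, 0.002], [-0.322, 0.947, 0.002], [-0.003, 0.002, -1.0]]
contact_force: [0.5, 0.3, -2.6]
finger_gap: 0.286
grasp_force: 79.3
```

arm_command --plan '[{"x": 0, "y": 0, "z": 40, "rx": 0, "ry": 0, "rz": 0, "gripper": 1}, {"x": 0, "y": 0, "z": 40, "rx": 0, "ry": 0, "rz": 0, "gripper": 1}, {"x": 0, "y": 0, "z": 20, "rx": 0, "ry": 0, "rz": 0, "gripper": 1}, {"x": 0, "y": 0, "z": 10, "rx": 0, "ry": 0, "rz": 0, "gripper": 1}, {"x": 0, "y": 0, "z": 0, "rx": 0, "ry": 0, "rz": 0, "gripper": 1}, {"x": 0, "y": 0, "z": 0, "rx": 0, "ry": 0, "rz": 0, "gripper": 1}]'

```text
time: 17.9
tcp_pos: [0.475, 0.3266, 0.0572]
tool_rot: [[-0.948, -0.318, 0.002], [-0.318, 0.948, 0.001], [-0.002, 0.0, -1.0]]
contact_force: [-0.7, -0.4, -1.7]
finger_gap: 0.286
grasp_force: 79.3
```

Run:
```python
from fit import *
from go import go
go(.474,.3263,.041,108.5)
S=grab('scene');w=world(S)
rect(w,.068,.084,(.4,.7,-.1,.15))
p=w[(abs(w[...,0]-.529)<.02)&(abs(w[...,1]-.014)<.024)]; p=p[(p[:,2]<.081)]
print(len(p),np.median(p[:,2]),np.linalg.lstsq(np.c_[p[:,:2]-[.529,.014],np.ones(len(p))],p[:,2],rcond=None)[0])
cv2.imwrite('pics/snapped.png',cv2.resize(S['pixels'][215:299,275:387],(800,600),interpolation=cv2.INTER_CUBIC))
```

```text
cur [0.475  0.3266 0.0572] yaw 108.57 t 17.9 gap 0.286 F [-0.7 -0.4 -1.7] | shift [ 1.1  0.1 16.2] per [ 1.06  0.07 16.24]
rz 0.0012 per 0.0012 tilt [ 0.0017  0.001  -1.    ]
(0.068, 0.084) px [ 305  233   49   44 1033] mean [0.5453 0.0215 0.0761] rect mm [543.1  19.4] [99.2 67. ] 18.9
235 0.07653275875390597 [ 0.0054725  -0.00528818  0.07648404]
```

View pics/snapped.png

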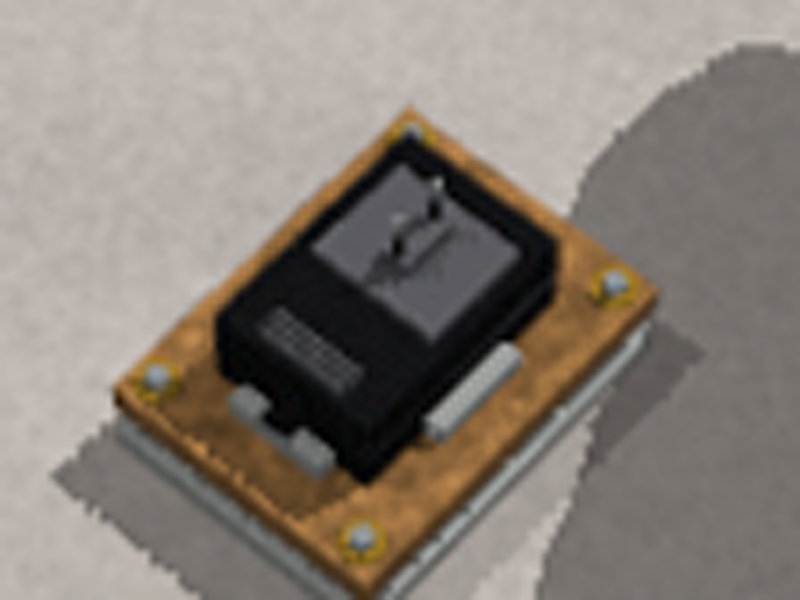

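The face is flush at (415,245) in the crop: top at 76.5 mm, slope about 0.005. Now I set the pusher down.

arm_command --plan '[{"x": 0, "y": 0, "z": 8, "rx": 0, "ry": 0, "rz": 0, "gripper": 1}, {"x": 0, "y": 0, "z": 5, "rx": 0, "ry": 0, "rz": 0, "gripper": 1}, {"x": 0, "y": 0, "z": 2, "rx": 0, "ry": 0, "rz": 0, "gripper": 1}, {"x": 0, "y": 0, "z": 0, "rx": 0, "ry": 0, "rz": 0, "gripper": 1}, {"x": 0, "y": 0, "z": 0, "rx": 0, "ry": 0, "rz": 0, "gripper": 1}]'

```text
time: 18.45
tcp_pos: [0.4743, 0.3262, 0.0408]
tool_rot: [[-0.948, -0.319, 0.0], [-0.319, 0.948, 0.0], [-0.0, -0.0, -1.0]]
contact_force: [-1.9, -0.6, -0.2]
finger_gap: 0.286
grasp_force: 79.2
```

arm_command --plan '[{"x": 0, "y": 0, "z": 1, "rx": 0, "ry": 0, "rz": 0, "gripper": 1}, {"x": 0, "y": 0, "z": 0, "rx": 0, "ry": 0, "rz": 0, "gripper": 1}]'

```text
time: 18.65
tcp_pos: [0.4744, 0.3263, 0.0408]
tool_rot: [[-0.948, -0.319, 0.001], [-0.319, 0.948, 0.0], [-0.001, -0.0, -1.0]]
contact_force: [-3.4, -1.4, 4.0]
finger_gap: 0.29
grasp_force: 79.7
```

It's standing on the bench. I open, then lift straight up.

arm_command --plan '[{"x": 0, "y": 0, "z": 0, "rx": 0, "ry": 0, "rz": 0, "gripper": 0.65}, {"x": 0, "y": 0, "z": 0, "rx": 0, "ry": 0, "rz": 0, "gripper": 0.45}, {"x": 0, "y": 0, "z": 0, "rx": 0, "ry": 0, "rz": 0, "gripper": 0.35}, {"x": 0, "y": 0, "z": -15, "rx": 0, "ry": 0, "rz": 0, "gripper": 0.35}, {"x": 0, "y": 0, "z": -35, "rx": 0, "ry": 0, "rz": 0, "gripper": 0.35}, {"x": 0, "y": 0, "z": -45, "rx": 0, "ry": 0, "rz": 0, "gripper": 0.35}, {"x": 0, "y": 0, "z": -45, "rx": 0, "ry": 0, "rz": 0, "gripper": 0.35}, {"x": 0, "y": 0, "z": 0, "rx": 0, "ry": 0, "rz": 0, "gripper": 0.35}]'

```text
time: 19.45
tcp_pos: [0.4768, 0.3278, 0.1898]
tool_rot: [[-0.948, -0.319, 0.013], [-0.319, 0.948, 0.008], [-0.014, 0.003, -1.0]]
contact_force: [-0.2, 0.6, 0.8]
finger_gap: 0.649
grasp_force: 0.0
```

Run:
```python
from meas import *
from go import go
go(.474,.3263,.2)
S=grab('scene');w=world(S); c=(.4755,.3275)
p=sel(w,.083,.09,c,.02); print('top',p.mean(0),len(p)); print('foot',circ(sel(w,.006,.032,c,.025),.019,c))
cv2.imwrite('pics/end.png',S['pixels'])
```

```text
cur [0.4768 0.3278 0.1898] yaw 108.58 t 19.45 gap 0.649 F [-0.2  0.6  0.8] | shift [  2.9  -0.5 -10.2] per [  2.93  -0.48 -10.22]
top [0.47652626 0.32750983 0.08506083] 86
foot (array([0.47469, 0.32712]), 86, np.float64(0.00064))
```

View pics/end.png

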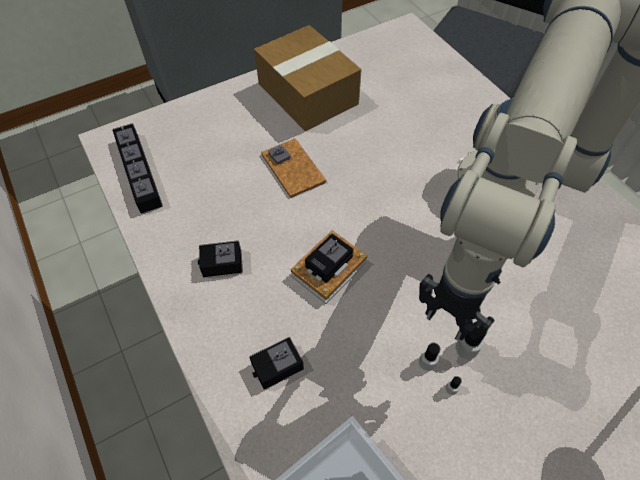

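The pusher stands upright at (430,355), the face is home in the housing at (330,255), and everything else is untouched.

```bash
python3 -c "
from rig import bot
print(bot.sign_off())"
```

```text
the job is handed in; nothing more can be done
None
```

I handed the job in at about 19.5 s: the round-pin face is snapped in and measured flush and level, the pusher stands upright on the bench clear of the jig, and the blade face and finished adapters look untouched; sign-off returned no verdict.

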